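# Clip the carry handle on a tomato dish, lift it and turn it a quarter

### The job

Slide the loose black carry handle onto the rail over the tomato dish, from the rail's open end, until it clicks over the brass catch and is held against the red stop. Then lift the dish off its wooden stand by that handle and turn it a quarter turn (90 degrees) anticlockwise as seen from above, keeping it level with the tomato lying in its middle. Finish still holding it, still and level, with the dish about 10 cm above its stand; leave everything else where it is.

Things in the scene. Friction and masses are not known exactly. Their poses are not given: they have to be found in the camera images.
- stand: Fixed round pale-wood stand, 128 mm across; origin at the centre of its underside on the worktop. Dish seat 10 mm above the origin, inside a collar (inner radius 49 mm) 18 mm high. Its x and y axes are those of the dish at the start, within 2 degrees.
- dish: White dished plate, 160 mm across, 0.5 to 0.75 kg, in the stand; origin at the centre of its underside (foot radius 46), z up. Flat middle 40 mm across at z = 10 mm, rim at z = 20 mm. A straight steel rail runs over it along its y axis on two posts (8 mm wide in x) at y = -58 and +58 mm: a flat bar 24 mm wide in x, 5 mm thick, underside z = 56, top z = 61 mm.
- dish_home (a point): Middle of the rail, half way through the bar (dish frame 0, 0, 58.5 mm), under the catch; axes as the dish. The handle is home with handle_channel here; it then has play along the rail of about -5 to +1.5 mm. A red stop block on the rail's top, y = +29.5 to +37.5 mm, up to dish z = 69 mm, stops the handle just past home.
- dish_entry (a point): Tip of the rail's open end, dish frame y = -85.5 mm, z 58.5 mm; the last 8 mm are a narrowed, rounded nose, full width from y = -77 mm. Slide the handle on here, towards the dish's +y.
- dish_red_end (a point): Centre of the red cap on the far rail end, dish frame y = +64 mm, z 58.5 mm.
- catch (a joint): Spring catch: brass cone, 22 mm across, 4.5 mm high, on the rail's top at its middle. 0 = up, grows in m as pressed (up to 0.006). The handle's roof presses it 3 to 4.5 mm in passing (push of 3 to 6 N along the rail), then it springs up into the gap of the roof. The collar keeps the dish from sliding away.
- handle: Loose black carry handle, 90 g, 35 (x) x 56 (y) x 58.8 mm, yellow band on its fin, standing on the worktop; origin at the centre of its underside, z up. Same after a half turn. Top part, z = 17 to 58.8 mm: an upright fin 14 mm thick in x, 50 mm long in y, to grip (fingers closing along x). Lower part: a C channel, see handle_channel.
- handle_channel (a point): Centre of the handle's channel, 7.4 mm above the handle's origin, axes as the handle. Channel along y, open at both ends, inside 27 mm wide, z = 4 to 10.8 mm, with a slot 13 mm wide in its bottom for the posts; roof 6 mm thick with a gap of 23 mm along y for the catch. Clearance on the rail 1.5 mm each side, 0.9 mm above and below.
- handle_grip (a point): Point on the middle of the fin, 41 mm above the handle's origin (17.8 mm below the fin's top, 24 mm above the roof): good place for the TCP.
- tomato: Red cherry tomato, a ball of 30 mm, 18 g, loose in the dish; origin at its centre (its axes turn as it rolls).
- mug: Bystander: white mug with small green leaf sprigs, 92 x 127 x 95 mm; origin at the centre of its underside. Leave it alone.
- shaker: Bystander: clear salt shaker with grey top, 44 x 44 x 90 mm; origin at the centre of its underside. Leave it alone.
- jar: Bystander: glass jar of coffee with green lid, 95 x 96 x 137 mm; origin at the centre of its underside. Leave it alone.
- spice: Bystander: small spice jar with red cap, 45 x 45 x 106 mm; origin at the centre of its underside. Leave it alone.
- garlic: Bystander: garlic bulb, 56 x 56 x 56 mm; origin at the centre of its underside. Leave it alone.
- honey: Bystander: jar with a dark lid and tan contents, 70 x 75 x 112 mm; origin at the centre of its underside. Leave it alone.
Things that resemble listed ones, but are neither listed nor needed, are in the scene too. Several things have the shape of the handle; the one meant has the colours described above.

How it is judged:
By the outcome, as a careful person would: the job done as asked, in the order asked, and still so for the second after the job is handed in, while the arm keeps its last pose, push and grip.
It also fails if it takes over 58 s, if anything falls off the work surface, if the arm or the gripper's body presses on something with over 40 N, if the wrist force passes 120 N, or if a joint passes its speed limit or range.

### The arm

A 6-joint arm with a two-finger parallel gripper is mounted at the origin on a cart in front of the work surface, level with it; the furniture and walls round the work are solid. World frame = base frame: x ahead of the robot, y to its left, z up, the work surface at z = 0. Lengths are in m, angles in degrees, forces in N, time in s.
With the tool pointing down it reaches from about 0.3 to 0.75 m from the base axis. Payload 8.5 kg.
Tool frame: the origin (TCP) lies between the finger pads, 19 mm behind the fingertips; this is the grasp point; z points along the fingers, y is the line along which they close (so a half turn about z gives the same grasp; the last joint's range is limited). The gripper opens to 85 mm and grips with 20 to 120 N. Pads are 22 mm wide; open, the fingers measure 114 mm over their backs; the gripper's body (76 mm by 85 mm) begins 54 mm behind the grasp point. The pads swing forward as they close: fully open they stand 13 mm farther back than shut.
Start: joints at [58.826, 21.807, 74.336, -0, 83.858, -12.336], TCP at [0.178, 0.521, 0.25] pointing down, gripper open.
Joint ranges: [-178.18, 178.18], [-50.72, 133.34], [12.68, 142.11], [-81.47, 261.47], [9.98, 163.14], [-165.26, 165.26]. Speed limits (degrees/s): [136.94, 136.94, 180, 180, 180, 180].

### API

Orientations are given as a 3x3 rotation matrix whose columns are the frame's x, y, z axes.
In Python, from rig import env gives the robot as it stands.
- The arm moves only by the tool servo_tool, never from a script. Its argument "steps" is a list of rows, each an object of numbers: "tx", "ty", "tz": the shift along the world's x, y, z in cm; "yaw": the turn about the world's z in degrees; "claw": the finger opening in cm, from 0 to 8.54. In form: [{"tx": .., "ty": .., "tz": .., "yaw": .., "claw": ..}, ...]. A call has 1 to 20 rows; each row shifts and turns the commanded pose from where the row before left it; what a row does not reach is not made up. A row lasts 1/10 s, in which the tool goes at most 50 mm and 8.59 degrees, less where a joint would pass 70% of its speed; a pose out of reach is approached as far as the arm can. A call with a gripper value outside its range is refused whole. The fingers move at their own pace and stop on an object; "newtons" is the grip in N (left out, the last holds). Time passes only in rows, so rows that do not move let the fingers close. It gives the time, the measured TCP pose, the force, the opening and the grip force at its end, in the units of the state.
- env.observe(): the state, without advancing time (a new reading comes with each control period).
- env.get_image(name): name is "side" or "top" or "wrist"; returns (picture, depth): 384x512x3 uint8, red, green, blue; 384x512 float32, m along the optical axis (not along the pixel's ray), 0 where there is no reading.
- env.camera_model(name): a dict with "fovy" (degrees; the focal length in pixels is half the picture's height over the tangent of half this angle, whatever the lens; pixels are square), "cx", "cy" (the principal point, pixels), "T" (4x4, takes a point from camera to world coordinates). Camera axes: x right, y down, z forward; pixel columns grow to the right and rows downward; lengths in m; the calibration is good to about 2 mm. A picture is of the moment at which its call begins: read the wrist's pose just before it. camera_model takes no time and is no camera call; for the wrist camera it gives the pose at the moment of the call.
- env.close_job(): hands the job in; it is judged then, once.
The state is a dict: "time_s": time; "q": joint angles; "qvel": joint speeds; "joint_efforts": joint torques, N m; "position": TCP position; "tool_rot": TCP orientation; "ft_force": force on the tool from outside, world axes, zero at the start; "wrist_torque": the same for the moment, N m; "grip_width": finger opening in m; "gripper_force": force on a finger pad.
Only numpy, scipy, OpenCV 4.12 (cv2) and the standard library are available. Lean on these libraries where they do the work, as an engineer would, in place of code of your own. Each camera call takes 0.05 s, during which the arm holds its last target. There are 200 camera calls.

## Working session

There is one attempt and no reset: what is moved stays moved. The work goes in short steps, Python scripts to look and compute and a tool call to move; the robot and the scene stay as the last step left them, time stands still between calls to the robot, and variables do not carry over. Pictures are saved under pics/ and viewed, at most 10 in all, crops included, and the job is handed in when it is done.

Besides the shell and the picture viewer there is one more tool, called after ">>>" by a JSON object that holds its "name" and its "arguments", one argument or row to a line. servo_tool: Moves the arm, as the interface text tells. Its arguments: {"type":"object","properties":{"steps":{"type":"array"},"newtons":{"type":"number"}},"required":["steps"]}

```bash
mkdir -p pics; cat > h.py <<'E'
import numpy as np, cv2
from rig import env
def grab(n):
    m=env.camera_model(n); im,d=env.get_image(n); np.savez(f'/tmp/{n}.npz',im=im,d=d,T=m['T'],p=[m['fovy'],m['cx'],m['cy']]); return im,d,m
class C:
    def __init__(s,n):
        z=np.load(f'/tmp/{n}.npz'); s.im,s.d,s.T=z['im'],z['d'],z['T']; fv,s.cx,s.cy=z['p']; s.f=s.im.shape[0]/2/np.tan(np.radians(fv/2))
    def pt(s,u,v,z=None):  # depth-based or on plane z
        r=np.array([(u-s.cx)/s.f,(v-s.cy)/s.f,1.]); 
        if z is None: k=s.d[int(round(v)),int(round(u))]
        else: k=(z-s.T[2,3])/(s.T[:3,:3]@r)[2]
        return s.T[:3,:3]@(r*k)+s.T[:3,3]
    def proj(s,P):
        c=(np.asarray(P)-s.T[:3,3])@s.T[:3,:3]; return s.cx+s.f*c[...,0]/c[...,2], s.cy+s.f*c[...,1]/c[...,2]
    def cloud(s):
        v,u=np.mgrid[:s.d.shape[0],:s.d.shape[1]]; P=np.stack([(u-s.cx)/s.f*s.d,(v-s.cy)/s.f*s.d,s.d],-1); return P@s.T[:3,:3].T+s.T[:3,3]
def save(n,im,box=None,k=1):
    if box: x0,y0,x1,y1=box; im=im[y0:y1,x0:x1]
    cv2.imwrite(f'pics/{n}.png',cv2.resize(im,None,fx=k,fy=k,interpolation=cv2.INTER_CUBIC)[:,:,::-1])
E
python3 - <<'E'
from h import *
for n in('top','side'):
    im,d,m=grab(n); save(n,im,k=1.5); print(n,m['T'].round(3).tolist(),m['fovy'],m['cx'],m['cy'])
E
```

```text
top [[-0.018, -0.987, 0.161, 0.363], [-1.0, 0.02, 0.011, -0.029], [-0.015, -0.161, -0.987, 1.111], [0.0, 0.0, 0.0, 1.0]] 56.092949091198456 254.59171175763962 188.08810739107636
side [[-0.997, -0.057, 0.06, 0.434], [-0.079, 0.443, -0.893, 1.105], [0.024, -0.895, -0.446, 0.653], [0.0, 0.0, 0.0, 1.0]] 52.43181220615102 261.9571581756032 187.21936859383442
```

View pics/top.png

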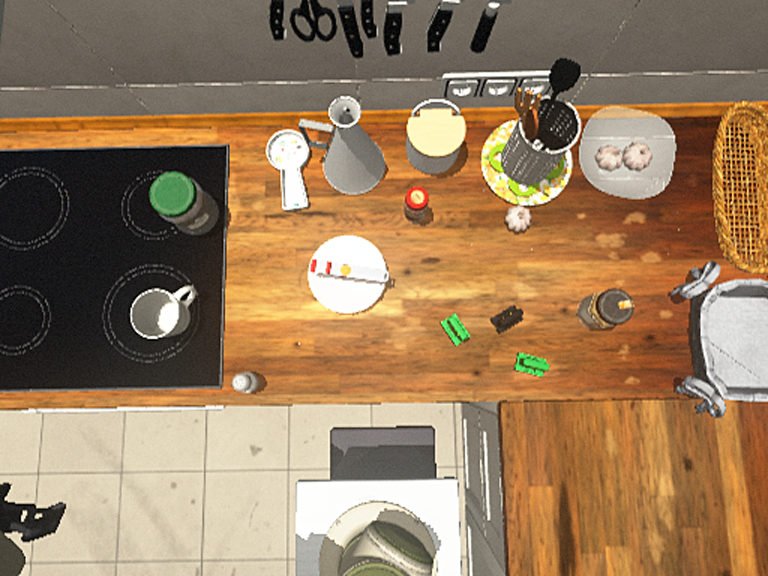

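View pics/side.png

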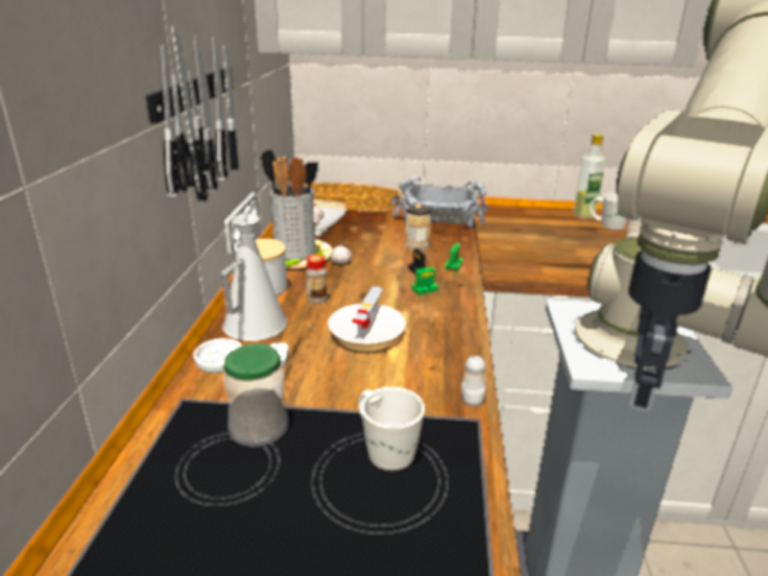

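The top view shows the handle-shaped things at (455,329) green, (507,319) black and (532,365) green. The black one matches the description. The dish is at (348,274), with its red end to the left at (313,266) and its open end at (390,283). I'll check the choice in a close crop.

```bash
python3 - <<'E'
from h import *
c=C('top')
a=cv2.resize(c.im[150:215,195:270],None,fx=8,fy=8,interpolation=cv2.INTER_CUBIC)
save('cropA',c.im,(195,150,270,215),8)
save('cropB',c.im,(290,190,370,255),8)
im=np.vstack([np.hstack([c.im[150:215,195:270]]),c.im[190:240,310:385]]); save('crop',im,k=5.2)
P=c.cloud()
s=P[150:215,195:270]; m=(s[...,2]>.06)&(s[...,2]<.09); q=s[m]; print('rail?',len(q),q.mean(0),np.percentile(q[:,2],[5,50,95]))
s=P[198:228,322:352]; m=(s[...,2]>.008)&(s[...,2]<.09); q=s[m]; print('handle',len(q),q.min(0),q.max(0),q.mean(0)); t=q[q[:,2]>.045]; print(t.mean(0),len(t))
print(env.observe())
E
```

```text
rail? 422 [0.55646881 0.04876108 0.0721937 ] [0.06842178 0.07191628 0.07694814]
handle 199 [ 0.43292128 -0.29690387  0.0093552 ] [ 0.48732265 -0.23410486  0.06252683] [ 0.45950488 -0.26300474  0.03551491]
[ 0.46042324 -0.26440165  0.05788094] 87
{'time_s': 0.1, 'q': array([ 5.88240968e+01,  2.18386031e+01,  7.43791740e+01,  4.32567496e-04,
        8.38580809e+01, -1.23343744e+01]), 'qvel': array([-0.07771534, -0.06478865, -0.07374615, -0.06777739, -0.0347924 ,
        0.01855219]), 'joint_efforts': array([ 4.21677658e-03, -4.49223053e+01, -2.31652164e+01, -1.75078039e-04,
        3.68270354e-03, -3.29986688e-05]), 'position': array([0.17748704, 0.52032755, 0.24946698]), 'tool_rot': array([[-9.46415065e-01,  3.22952079e-01, -6.91798936e-04],
       [ 3.22952690e-01,  9.46414437e-01, -1.12888035e-03],
       [ 2.90154243e-04, -1.29180770e-03, -9.99999124e-01]]), 'ft_force': array([-0.07498692,  0.16899756, -0.05747218]), 'wrist_torque': array([-0.00307522,  0.02620022,  0.05562731]), 'gripper_force': 0.0, 'grip_width': 0.08531321885306403}
```

View pics/crop.png

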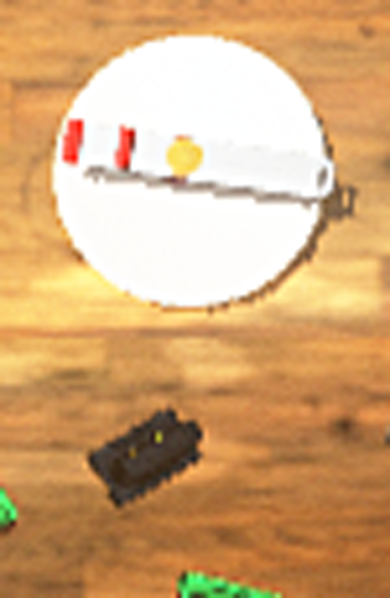

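The crop confirms the black handle: it has yellow band marks, at about (145,445). Its axis sits about 30° off world y. The rail runs about 8° off world y, with the red cap at the left and the open nose at the right. I'll move over the dish for a near look.

>>> {"name": "servo_tool", "arguments": {
  "steps": [
    {"tx": 2.1, "ty": -3.35, "tz": 0.2, "yaw": -3},
    {"tx": 2.1, "ty": -3.35, "tz": 0.2, "yaw": -3},
    {"tx": 2.1, "ty": -3.35, "tz": 0.2, "yaw": -3},
    {"tx": 2.1, "ty": -3.35, "tz": 0.2, "yaw": -3},
    {"tx": 2.1, "ty": -3.35, "tz": 0.2, "yaw": -3},
    {"tx": 2.1, "ty": -3.35, "tz": 0.2, "yaw": -3},
    {"tx": 2.1, "ty": -3.35, "tz": 0.2, "yaw": -3},
    {"tx": 2.1, "ty": -3.35, "tz": 0.2, "yaw": -3},
    {"tx": 2.1, "ty": -3.35, "tz": 0.2, "yaw": -3},
    {"tx": 2.1, "ty": -3.35, "tz": 0.2, "yaw": -3},
    {"tx": 2.1, "ty": -3.35, "tz": 0.2, "yaw": -3},
    {"tx": 2.1, "ty": -3.35, "tz": 0.2, "yaw": -3},
    {"tx": 2.1, "ty": -3.35, "tz": 0.2, "yaw": -3},
    {"tx": 2.1, "ty": -3.35, "tz": 0.2, "yaw": -3},
    {},
    {}
  ]
}}

```text
invalid input at $.steps[0]: expected keys tx, ty, tz, yaw, claw
```

```bash
python3 - <<'E'
from h import *
im,d,m=grab('wrist'); save('w1',im,k=1.5); o=env.observe(); print(o['position'],o['tool_rot'].round(3).tolist(),m['T'].round(3).tolist(),m['fovy'])
T=np.eye(4);T[:3,:3]=o['tool_rot'];T[:3,3]=o['position'];print((np.linalg.inv(T)@m['T']).round(3))
E
```

```text
[0.17749246 0.52035943 0.24955995] [[-0.946, 0.323, -0.001], [0.323, 0.946, -0.001], [0.0, -0.001, -1.0]] [[0.323, 0.899, 0.297, 0.102], [0.946, -0.306, -0.103, 0.545], [-0.002, 0.314, -0.949, 0.374], [0.0, 0.0, 0.0, 1.0]] 69.24632649315919
[[-0.    -0.949 -0.314  0.079]
 [ 1.     0.    -0.001 -0.001]
 [ 0.001 -0.314  0.949 -0.124]
 [ 0.     0.     0.     1.   ]]
```

View pics/w1.png

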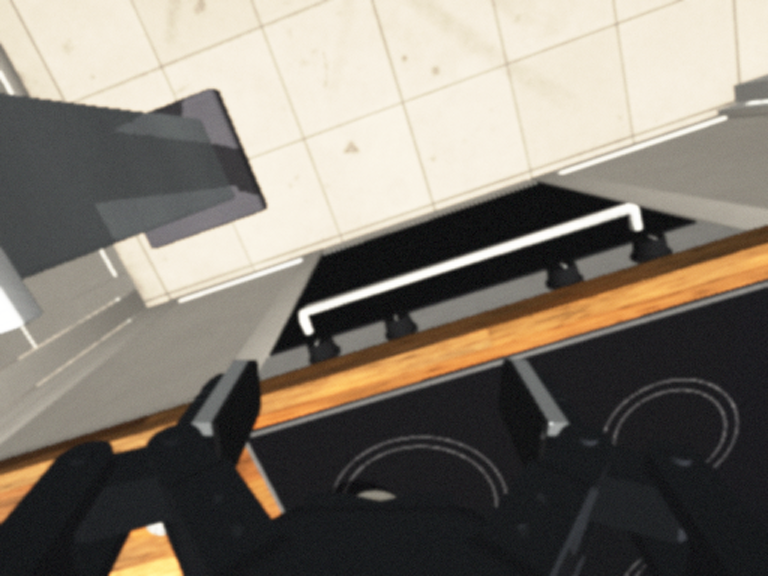

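That call was refused because every row needs all the keys. The picture shows only the hob and the floor. Going again.

>>> {"name": "servo_tool", "arguments": {
  "steps": [
    {"tx": 2.4, "ty": -3.35, "tz": 0.2, "yaw": -4, "claw": 8.5},
    {"tx": 2.4, "ty": -3.35, "tz": 0.2, "yaw": -4, "claw": 8.5},
    {"tx": 2.4, "ty": -3.35, "tz": 0.2, "yaw": -4, "claw": 8.5},
    {"tx": 2.4, "ty": -3.35, "tz": 0.2, "yaw": -4, "claw": 8.5},
    {"tx": 2.4, "ty": -3.35, "tz": 0.2, "yaw": -4, "claw": 8.5},
    {"tx": 2.4, "ty": -3.35, "tz": 0.2, "yaw": -4, "claw": 8.5},
    {"tx": 2.4, "ty": -3.35, "tz": 0.2, "yaw": -4, "claw": 8.5},
    {"tx": 2.4, "ty": -3.35, "tz": 0.2, "yaw": -4, "claw": 8.5},
    {"tx": 2.4, "ty": -3.35, "tz": 0.2, "yaw": -4, "claw": 8.5},
    {"tx": 2.4, "ty": -3.35, "tz": 0.2, "yaw": -4, "claw": 8.5},
    {"tx": 2.4, "ty": -3.35, "tz": 0.2, "yaw": -4, "claw": 8.5},
    {"tx": 2.4, "ty": -3.35, "tz": 0.2, "yaw": -4, "claw": 8.5},
    {"tx": 2.4, "ty": -3.35, "tz": 0.2, "yaw": -4, "claw": 8.5},
    {"tx": 2.4, "ty": -3.35, "tz": 0.2, "yaw": -4, "claw": 8.5},
    {"tx": 0, "ty": 0, "tz": 0, "yaw": 0, "claw": 8.5},
    {"tx": 0, "ty": 0, "tz": 0, "yaw": 0, "claw": 8.5}
  ]
}}

```text
time_s: 1.75
position: [0.5136, 0.051, 0.2775]
tool_rot: [[-0.26, 0.965, -0.001], [0.965, 0.26, 0.0], [0.001, -0.001, -1.0]]
ft_force: [-0.6, 0.3, 0.8]
grip_width: 0.0847
gripper_force: 0.0
```

```bash
python3 - <<'E'
from h import *
im,d,m=grab('wrist'); save('w2',im,k=1.5); o=env.observe(); print(o['position'],m['T'].round(3).tolist(),m['cx'],m['cy'])
E
```

```text
[0.51320596 0.05177591 0.27769914] [[0.966, 0.248, 0.081, 0.494], [0.26, -0.917, -0.303, 0.128], [-0.001, 0.314, -0.949, 0.402], [0.0, 0.0, 0.0, 1.0]] 252.93219858581938 186.37242183756229
```

View pics/w2.png

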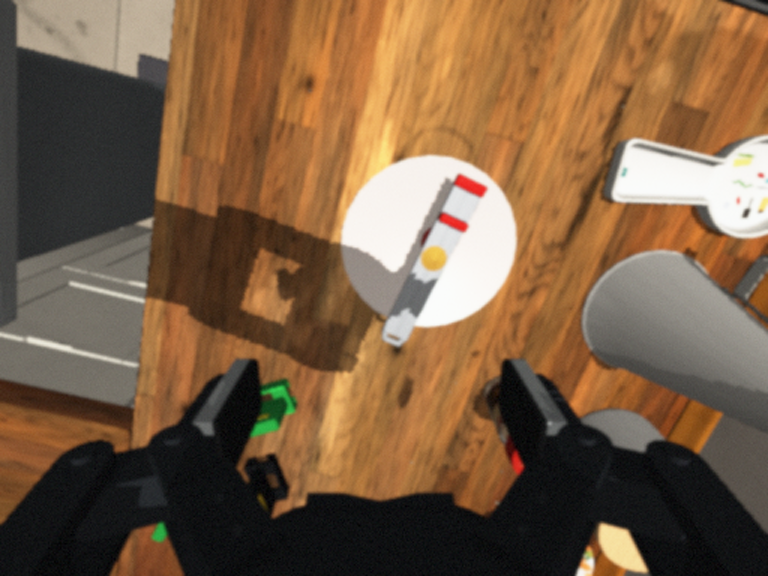

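The wrist picture (scale 1.5) shows the rail clearly. The red cap is at (472,185), the stop at (453,222), the catch at (433,258) and the nose tip at (394,342). I'll fit it by depth and colour.

```bash
cat >> h.py <<'E'
def rail(n,box=None,zr=(.062,.078)):
    c=C(n); P=c.cloud(); m=(P[...,2]>zr[0])&(P[...,2]<zr[1])&(np.hypot(P[...,0]-.556,P[...,1]-.05)<.1)
    if box: k=np.zeros_like(m); k[box[1]:box[3],box[0]:box[2]]=1; m&=k
    q=P[m]; r=cv2.minAreaRect((q[:,:2]*1e4).astype(np.float32)); 
    xy=q[:,:2]; e=np.linalg.svd(xy-xy.mean(0),full_matrices=0)[2][0]; e*=np.sign(e[1]); t=(xy-xy.mean(0))@e; s=(xy-xy.mean(0))@[e[1],-e[0]]
    print(n,len(q),'yaw',np.degrees(np.arctan2(-e[0],e[1])),'ctr',xy.mean(0),'z med',np.median(q[:,2]),'len',np.percentile(t,[.5,99.5]),'wid',np.percentile(s,[2,98]),'rect',r)
    h=cv2.cvtColor(c.im,cv2.COLOR_RGB2HSV); y=cv2.inRange(h,(18,90,90),(32,255,255))>0; y&=(P[...,2]>.06)&(P[...,2]<.09)&(np.hypot(P[...,0]-.556,P[...,1]-.05)<.1)
    v,u=np.nonzero(y); print(' catch px',u.mean(),v.mean(),len(u),'at z.074',c.pt(u.mean(),v.mean(),.074), 'depth',P[y].mean(0))
E
python3 - <<'E'
from h import *
rail('wrist'); rail('top')
c=C('wrist')
for nm,u,v in(('cap',472,185),('stop',453,222),('catch',433,258),('tip',394,342)): print(nm,c.pt(u/1.5,v/1.5,.071),c.pt(u/1.5,v/1.5))
E
```

```text
wrist 2237 yaw -9.07773765928166 ctr [0.55788713 0.04877632] z med 0.07143937055940142 len [-0.08078997  0.07095338] wid [-0.01135561  0.01198016] rect ((5581.6982421875, 433.4061584472656), (1537.9678955078125, 261.89764404296875), 81.17047119140625)
 catch px 288.7511961722488 171.7224880382775 209 at z.074 [0.55876464 0.05242592 0.074     ] depth [0.55890329 0.05225538 0.07333714]
top 405 yaw -9.20839701335215 ctr [0.55620973 0.04718559] z med 0.07185912247880721 len [-0.07563635  0.07619472] wid [-0.01147529  0.01202436] rect ((5562.47412109375, 472.54315185546875), (1535.577392578125, 251.43121337890625), 80.06871032714844)
 catch px 230.0810810810811 179.9189189189189 37 at z.074 [0.5580571  0.05477979 0.074     ] depth [0.5582554  0.05486388 0.07296172]
cap [0.57102935 0.11532722 0.071     ] [0.57053401 0.11540544 0.07311816]
stop [0.56587042 0.08395784 0.071     ] [0.56428389 0.08491583 0.0782691 ]
catch [0.55936579 0.05137336 0.071     ] [0.55851458 0.05236062 0.07528635]
tip [ 0.54916737 -0.03052191  0.071     ] [ 0.54903841 -0.03015446  0.07176875]
```

The measurements agree: home is at about (0.558, 0.053), the rail top is at z≈0.071 and the yaw is about -9.1°. Now to the handle, at about (0.460, -0.264).

>>> {"name": "servo_tool", "arguments": {
  "steps": [
    {"tx": -0.8, "ty": -3.6, "tz": -0.5, "yaw": 2, "claw": 6},
    {"tx": -0.8, "ty": -3.6, "tz": -0.5, "yaw": 2, "claw": 6},
    {"tx": -0.8, "ty": -3.6, "tz": -0.5, "yaw": 2, "claw": 6},
    {"tx": -0.8, "ty": -3.6, "tz": -0.5, "yaw": 2, "claw": 6},
    {"tx": -0.8, "ty": -3.6, "tz": -0.5, "yaw": 2, "claw": 6},
    {"tx": -0.8, "ty": -3.6, "tz": -0.5, "yaw": 2, "claw": 6},
    {"tx": -0.8, "ty": -3.6, "tz": -0.5, "yaw": 2, "claw": 6},
    {"tx": -0.8, "ty": -3.6, "tz": -0.5, "yaw": 2, "claw": 6},
    {"tx": 0, "ty": 0, "tz": 0, "yaw": 0, "claw": 6},
    {"tx": 0, "ty": 0, "tz": 0, "yaw": 0, "claw": 6}
  ]
}}

```text
time_s: 2.8
position: [0.4494, -0.2357, 0.238]
tool_rot: [[-0.517, 0.856, -0.0], [0.856, 0.517, 0.001], [0.001, 0.0, -1.0]]
ft_force: [-0.6, 0.7, 0.4]
grip_width: 0.06
gripper_force: 0.0
```

```bash
cat >> h.py <<'E'
def fin(n,ctr=(.460,-.264),zmin=.045,r=.045):
    c=C(n); P=c.cloud(); m=(P[...,2]>zmin)&(P[...,2]<.066)&(np.hypot(P[...,0]-ctr[0],P[...,1]-ctr[1])<r)&(c.im.mean(-1)<255)
    q=P[m][:,:2]; e=np.linalg.svd(q-q.mean(0),full_matrices=0)[2][0]; e*=np.sign(e[1]); w=np.array([e[1],-e[0]]); t=q@e; s=q@w
    tl,th=np.percentile(t,[1,99]); sl,sh=np.percentile(s,[1,99]); print(n,len(q),'yaw',np.degrees(np.arctan2(-e[0],e[1])),'ctr',q.mean(0),'mid',e*(tl+th)/2+w*(sl+sh)/2,'len',th-tl,'wid',sh-sl,'z',np.percentile(P[m][:,2],[50,95]))
E
python3 - <<'E'
from h import *
im,d,m=grab('wrist'); save('w3',im,k=1.5); fin('top',zmin=.054); fin('wrist',zmin=.054); fin('wrist',zmin=.03); print(env.observe()['position'])
E
```

```text
top 78 yaw 29.965114062452137 ctr [ 0.46101581 -0.26578745] mid [ 0.4613767  -0.26637453] len 0.048416578080517025 wid 0.013239414635026314 z [0.05908896 0.06167425]
wrist 474 yaw 28.705542150069608 ctr [ 0.46169424 -0.26926099] mid [ 0.46206051 -0.26998362] len 0.04801741656344194 wid 0.013590716209373632 z [0.05880028 0.06011577]
wrist 550 yaw 28.999022377709693 ctr [ 0.46038715 -0.26693204] mid [ 0.46193112 -0.26980235] len 0.04817392037475665 wid 0.01406238484351413 z [0.0585902  0.06002803]
[ 0.4496818  -0.23517697  0.23822242]
```

View pics/w3.png

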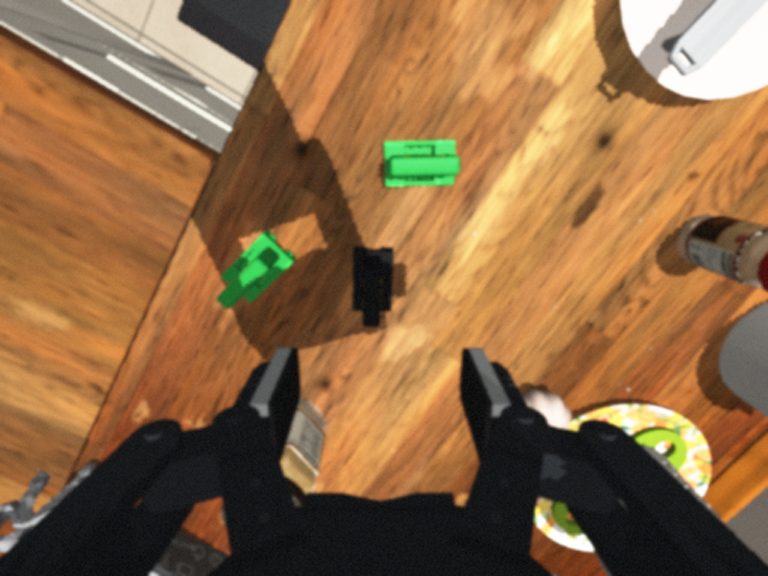

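The picture shows the black handle at (373,285), aligned with the tool. The greens are at (420,163) and (257,268), clear of the fingers. Now down and grip.

>>> {"name": "servo_tool", "arguments": {
  "steps": [
    {"tx": 0.6, "ty": -1.7, "tz": -2, "yaw": -1, "claw": 6},
    {"tx": 0.65, "ty": -1.7, "tz": -3, "yaw": -1, "claw": 6},
    {"tx": 0, "ty": 0, "tz": -3.5, "yaw": 0, "claw": 6},
    {"tx": 0, "ty": 0, "tz": -3.5, "yaw": 0, "claw": 6},
    {"tx": 0, "ty": 0, "tz": -3, "yaw": 0, "claw": 6},
    {"tx": 0, "ty": 0, "tz": -2, "yaw": 0, "claw": 6},
    {"tx": 0, "ty": 0, "tz": -1.5, "yaw": 0, "claw": 6},
    {"tx": 0, "ty": 0, "tz": -1.0, "yaw": 0, "claw": 6},
    {"tx": 0, "ty": 0, "tz": 0, "yaw": 0, "claw": 6},
    {"tx": 0, "ty": 0, "tz": 0, "yaw": 0, "claw": 6}
  ]
}}

```text
time_s: 3.85
position: [0.4626, -0.2701, 0.0437]
tool_rot: [[-0.488, 0.873, 0.001], [0.873, 0.488, -0.001], [-0.001, 0.0, -1.0]]
ft_force: [-0.8, -0.3, -0.1]
grip_width: 0.0606
gripper_force: 0.0
```

>>> {"name": "servo_tool", "arguments": {
  "steps": [
    {"tx": 0, "ty": 0, "tz": 0, "yaw": 0, "claw": 3},
    {"tx": 0, "ty": 0, "tz": 0, "yaw": 0, "claw": 2},
    {"tx": 0, "ty": 0, "tz": 0, "yaw": 0, "claw": 1.6},
    {"tx": 0, "ty": 0, "tz": 0, "yaw": 0, "claw": 1.2},
    {"tx": 0, "ty": 0, "tz": 0, "yaw": 0, "claw": 0},
    {"tx": 0, "ty": 0, "tz": 0, "yaw": 0, "claw": 0},
    {"tx": 0, "ty": 0, "tz": 0, "yaw": 0, "claw": 0}
  ],
  "newtons": 60
}}

```text
time_s: 4.55
position: [0.4622, -0.2706, 0.0435]
tool_rot: [[-0.487, 0.873, 0.001], [0.873, 0.487, -0.001], [-0.001, 0.0, -1.0]]
ft_force: [-1.3, 0.8, 6.3]
grip_width: 0.0132
gripper_force: 58.8
```

Gripped, with a finger opening of 13 mm. Now lift and go to a pre-entry pose, with the channel centre about 130 mm before home and above rail height.

>>> {"name": "servo_tool", "arguments": {
  "steps": [
    {"tx": 0, "ty": 0, "tz": 2, "yaw": 0, "claw": 0},
    {"tx": 0, "ty": 0, "tz": 3, "yaw": 0, "claw": 0},
    {"tx": 0.5, "ty": 1.0, "tz": 3, "yaw": -3, "claw": 0},
    {"tx": 0.8, "ty": 2, "tz": 1, "yaw": -4, "claw": 0},
    {"tx": 0.8, "ty": 2, "tz": 0, "yaw": -4, "claw": 0},
    {"tx": 0.8, "ty": 2, "tz": 0, "yaw": -4, "claw": 0},
    {"tx": 0.8, "ty": 2, "tz": 0, "yaw": -4, "claw": 0},
    {"tx": 0.8, "ty": 2, "tz": 0, "yaw": -4, "claw": 0},
    {"tx": 0.8, "ty": 2, "tz": 0, "yaw": -4, "claw": 0},
    {"tx": 0.8, "ty": 2, "tz": 0, "yaw": -4, "claw": 0},
    {"tx": 0.8, "ty": 2, "tz": 0, "yaw": -4, "claw": 0},
    {"tx": 0.7, "ty": 1.5, "tz": 0, "yaw": -3, "claw": 0},
    {"tx": 0, "ty": 1, "tz": 0, "yaw": -0.2, "claw": 0},
    {"tx": 0, "ty": 0, "tz": 0, "yaw": 0, "claw": 0},
    {"tx": 0, "ty": 0, "tz": 0, "yaw": 0, "claw": 0}
  ]
}}

```text
time_s: 6.05
position: [0.5378, -0.0758, 0.1329]
tool_rot: [[0.156, 0.988, -0.0], [0.988, -0.156, -0.0], [-0.0, -0.0, -1.0]]
ft_force: [0.2, 0.2, -1.1]
grip_width: 0.0132
gripper_force: 58.5
```

```bash
python3 - <<'E'
from h import *
im,d,m=grab('wrist'); grab('top'); save('w4',im,k=1.5); o=env.observe(); print(o['position'],o['tool_rot'].round(4).tolist(),o['ft_force'])
rail('wrist');
E
```

```text
[ 0.53788331 -0.07620596  0.13302969] [[0.1573, 0.9875, -0.0001], [0.9875, -0.1573, -0.0002], [-0.0002, -0.0001, -1.0]] [ 0.56664768  0.30907706 -0.75122303]
wrist 5576 yaw -9.221062818817352 ctr [0.55329066 0.01519934] z med 0.07129209325769303 len [-0.04726298  0.03815405] wid [-0.01142084  0.01142419] rect ((5526.02294921875, 108.28387451171875), (875.510498046875, 240.59335327148438), 80.76009368896484)
 catch px 253.75815217391303 10.13586956521739 736 at z.074 [0.5589079  0.04765397 0.074     ] depth [0.55893964 0.04783497 0.07313001]
```

View pics/w4.png

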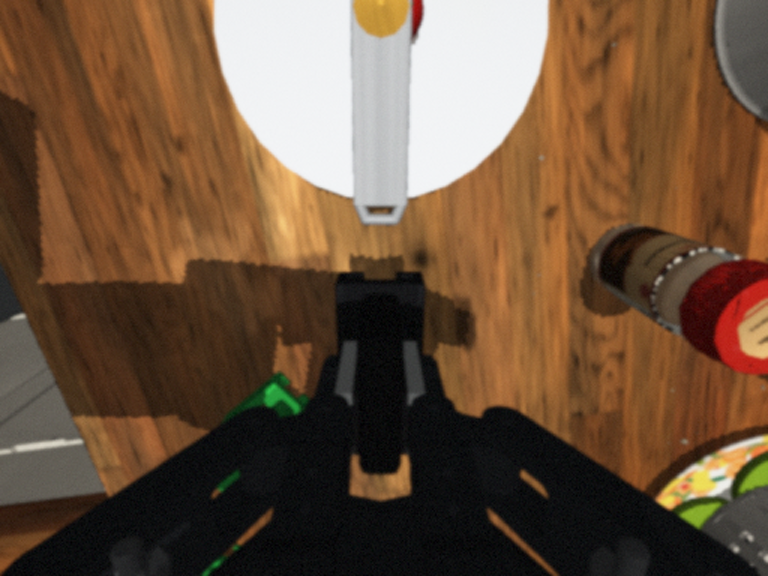

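The picture shows the handle front at (380,275), centred under the rail nose at (381,215) and aligned. I'll measure the roof height and the small lateral offset in the same camera.

```bash
python3 - <<'E'
from h import *
c=C('wrist'); P=c.cloud(); o=env.observe(); R=o['tool_rot']; L=(P-o['position'])@R
h=(c.d>0)&(np.abs(L[...,1])<.025)&(L[...,0]>.0262)&(L[...,0]<.032)&(L[...,2]>.015)&(L[...,2]<.045)
q=L[h]; print(len(q),'roof L z pct',np.percentile(q[:,2],[5,25,50,75]),'y',np.percentile(q[:,1],[1,99]),'x',np.percentile(q[:,0],[50,99]))
k=(P[...,2]>.064)&(P[...,2]<.075)&(np.abs(L[...,1])<.03)&(L[...,0]>.05)
for a,b in((.055,.075),(.075,.095),(.095,.12)):
    m=k&(L[...,0]>a)&(L[...,0]<b); g=L[m]; y0,y1=np.percentile(g[:,1],[2,98]); print(a,len(g),(y0+y1)/2,y1-y0,'z',np.median(P[m][:,2]))
t=L[(P[...,2]>.06)&(P[...,2]<.076)&(np.abs(L[...,1])<.012)&(L[...,0]>.03)]; print('tip',np.percentile(t[:,0],[0.2,1,2]))
E
```

```text
605 roof L z pct [0.02579354 0.0267263  0.02862889 0.03678588] y [-0.01611638  0.0175817 ] x [0.02824506 0.02902555]
0.055 1130 0.0007242234352517387 0.022865744458221423 z 0.07121436679631148
0.075 1288 0.0008415793636844474 0.022817459247014553 z 0.07119088087809611
0.095 1814 0.0009202086535156874 0.022873333204564854 z 0.07122375409859234
tip [0.0447005  0.04609861 0.04745248]
```

Lateral and yaw agree to about 0.2 mm and 0.2°. The target TCP height is 0.1045. I'll lower and enter the nose slowly.

>>> {"name": "servo_tool", "arguments": {
  "steps": [
    {"tx": 0, "ty": 0, "tz": -1.5, "yaw": 0, "claw": 0},
    {"tx": 0, "ty": 0, "tz": -1.0, "yaw": 0, "claw": 0},
    {"tx": 0, "ty": 0, "tz": -0.35, "yaw": 0, "claw": 0},
    {"tx": 0.08, "ty": 0.49, "tz": 0, "yaw": 0, "claw": 0},
    {"tx": 0.08, "ty": 0.49, "tz": 0, "yaw": 0, "claw": 0},
    {"tx": 0.08, "ty": 0.49, "tz": 0, "yaw": 0, "claw": 0},
    {"tx": 0.08, "ty": 0.49, "tz": 0, "yaw": 0, "claw": 0},
    {"tx": 0.08, "ty": 0.49, "tz": 0, "yaw": 0, "claw": 0},
    {"tx": 0.08, "ty": 0.49, "tz": 0, "yaw": 0, "claw": 0},
    {"tx": 0, "ty": 0, "tz": 0, "yaw": 0, "claw": 0}
  ]
}}

```text
time_s: 7.15
position: [0.5429, -0.0454, 0.1046]
tool_rot: [[0.156, 0.988, 0.0], [0.988, -0.156, 0.0], [0.0, 0.0, -1.0]]
ft_force: [0.4, -0.9, -1.5]
grip_width: 0.013
gripper_force: 58.5
```

>>> {"name": "servo_tool", "arguments": {
  "steps": [
    {"tx": 0.08, "ty": 0.49, "tz": 0, "yaw": 0, "claw": 0},
    {"tx": 0.08, "ty": 0.49, "tz": 0, "yaw": 0, "claw": 0},
    {"tx": 0.08, "ty": 0.49, "tz": 0, "yaw": 0, "claw": 0},
    {"tx": 0.08, "ty": 0.49, "tz": 0, "yaw": 0, "claw": 0},
    {"tx": 0.08, "ty": 0.49, "tz": 0, "yaw": 0, "claw": 0},
    {"tx": 0.08, "ty": 0.49, "tz": 0, "yaw": 0, "claw": 0},
    {"tx": 0, "ty": 0, "tz": 0, "yaw": 0, "claw": 0}
  ]
}}

```text
time_s: 7.85
position: [0.5478, -0.016, 0.1045]
tool_rot: [[0.156, 0.988, 0.0], [0.988, -0.156, 0.0], [0.0, 0.0, -1.0]]
ft_force: [1.2, -0.1, -1.5]
grip_width: 0.0135
gripper_force: 58.5
```

```bash
python3 - <<'E'
from h import *
im,d,m=grab('wrist'); c=C('wrist'); P=c.cloud(); o=env.observe(); L=(P-o['position'])@o['tool_rot']; print(o['position'],o['ft_force'],o['wrist_torque'])
h=(c.d>0)&(np.abs(L[...,1])<.025)&(L[...,0]>.0262)&(L[...,0]<.031)&(L[...,2]>.015)&(L[...,2]<.032); q=L[h]; print(np.percentile(q[:,1],[1,99]),np.percentile(q[:,2],[5,25,50]),np.percentile(q[:,0],[50,99]))
k=(P[...,2]>.068)&(P[...,2]<.074)&(np.abs(L[...,1])<.03)&(L[...,0]>.033)&(L[...,0]<.06);g=L[k]; print(len(g),np.percentile(g[:,1],[2,98]),np.median(g[:,2]))
rail('wrist')
E
```

```text
[ 0.54772511 -0.01637386  0.10451509] [-1.02428569  0.76163607 -0.17998523] [-0.06268558 -0.01087668 -0.02940402]
[-0.01594565  0.01767455] [0.02552056 0.02637575 0.02696188] [0.02817905 0.02921192]
1915 [-0.01079205  0.01206676] 0.033236775274540886
wrist 8661 yaw -9.150262413711628 ctr [0.55958934 0.05351056] z med 0.07147206678659368 len [-0.06999556  0.05250119] wid [-0.01392062  0.01425497] rect ((5583.705078125, 436.93572998046875), (1261.167724609375, 350.4442443847656), 80.66531372070312)
 catch px 252.80691399662732 114.45699831365935 1186 at z.074 [0.55960363 0.05211278 0.074     ] depth [0.55958857 0.05199968 0.07308654]
```

Everything sits within clearance, and home is about 69 mm further on. I'll push on past the catch.

>>> {"name": "servo_tool", "arguments": {
  "steps": [
    {"tx": 0.08, "ty": 0.495, "tz": 0, "yaw": 0, "claw": 0},
    {"tx": 0.08, "ty": 0.495, "tz": 0, "yaw": 0, "claw": 0},
    {"tx": 0.08, "ty": 0.495, "tz": 0, "yaw": 0, "claw": 0},
    {"tx": 0.08, "ty": 0.495, "tz": 0, "yaw": 0, "claw": 0},
    {"tx": 0.08, "ty": 0.495, "tz": 0, "yaw": 0, "claw": 0},
    {"tx": 0.08, "ty": 0.495, "tz": 0, "yaw": 0, "claw": 0},
    {"tx": 0.08, "ty": 0.495, "tz": 0, "yaw": 0, "claw": 0},
    {"tx": 0.08, "ty": 0.495, "tz": 0, "yaw": 0, "claw": 0},
    {"tx": 0.08, "ty": 0.495, "tz": 0, "yaw": 0, "claw": 0},
    {"tx": 0.08, "ty": 0.495, "tz": 0, "yaw": 0, "claw": 0},
    {"tx": 0, "ty": 0, "tz": 0, "yaw": 0, "claw": 0}
  ]
}}

```text
time_s: 9.0
position: [0.5558, 0.0336, 0.1046]
tool_rot: [[0.157, 0.988, 0.0], [0.988, -0.157, 0.001], [0.001, 0.0, -1.0]]
ft_force: [0.3, 1.4, 0.5]
grip_width: 0.013
gripper_force: 58.7
```

>>> {"name": "servo_tool", "arguments": {
  "steps": [
    {"tx": 0.08, "ty": 0.495, "tz": 0, "yaw": 0, "claw": 0},
    {"tx": 0.08, "ty": 0.495, "tz": 0, "yaw": 0, "claw": 0},
    {"tx": 0.048, "ty": 0.297, "tz": 0, "yaw": 0, "claw": 0},
    {"tx": 0.032, "ty": 0.198, "tz": 0, "yaw": 0, "claw": 0},
    {"tx": 0.032, "ty": 0.198, "tz": 0, "yaw": 0, "claw": 0},
    {"tx": 0, "ty": 0, "tz": 0, "yaw": 0, "claw": 0}
  ]
}}

```text
time_s: 9.6
position: [0.5583, 0.0499, 0.1043]
tool_rot: [[0.157, 0.988, -0.001], [0.988, -0.157, 0.0], [0.0, -0.001, -1.0]]
ft_force: [-0.3, -0.2, -1.2]
grip_width: 0.013
gripper_force: 58.6
```

>>> {"name": "servo_tool", "arguments": {
  "steps": [
    {"tx": 0.016, "ty": 0.1, "tz": 0, "yaw": 0, "claw": 0},
    {"tx": 0.016, "ty": 0.1, "tz": 0, "yaw": 0, "claw": 0},
    {"tx": 0, "ty": 0, "tz": 0, "yaw": 0, "claw": 0}
  ]
}}

```text
time_s: 9.9
position: [0.5587, 0.0517, 0.1045]
tool_rot: [[0.157, 0.988, -0.0], [0.988, -0.157, 0.0], [-0.0, -0.0, -1.0]]
ft_force: [0.4, 0.7, -1.0]
grip_width: 0.0134
gripper_force: 58.6
```

>>> {"name": "servo_tool", "arguments": {
  "steps": [
    {"tx": 0.016, "ty": 0.1, "tz": 0, "yaw": 0, "claw": 0},
    {"tx": 0, "ty": 0, "tz": 0, "yaw": 0, "claw": 0}
  ]
}}

```text
time_s: 10.1
position: [0.5589, 0.0527, 0.1045]
tool_rot: [[0.157, 0.988, 0.0], [0.988, -0.157, 0.0], [0.0, 0.0, -1.0]]
ft_force: [-0.3, 0.3, -1.1]
grip_width: 0.0132
gripper_force: 58.6
```

>>> {"name": "servo_tool", "arguments": {
  "steps": [
    {"tx": 0.016, "ty": 0.1, "tz": 0, "yaw": 0, "claw": 0},
    {"tx": 0, "ty": 0, "tz": 0, "yaw": 0, "claw": 0}
  ]
}}

```text
time_s: 10.3
position: [0.559, 0.0534, 0.1045]
tool_rot: [[0.157, 0.988, -0.0], [0.988, -0.157, -0.001], [-0.001, -0.0, -1.0]]
ft_force: [-0.3, -3.4, -0.1]
grip_width: 0.0133
gripper_force: 58.6
```

>>> {"name": "servo_tool", "arguments": {
  "steps": [
    {"tx": 0.016, "ty": 0.1, "tz": 0, "yaw": 0, "claw": 0},
    {"tx": 0, "ty": 0, "tz": 0, "yaw": 0, "claw": 0}
  ]
}}

```text
time_s: 10.5
position: [0.5592, 0.0545, 0.1046]
tool_rot: [[0.157, 0.988, 0.0], [0.988, -0.157, -0.0], [-0.0, 0.0, -1.0]]
ft_force: [-0.4, -3.7, 0.4]
grip_width: 0.0137
gripper_force: 58.5
```

```bash
python3 - <<'E'
from h import *
im,d,m=grab('wrist'); a=cv2.resize(im[80:384,130:390],None,fx=1.9,fy=1.9,interpolation=cv2.INTER_CUBIC)
t,_,_=grab('top'); b=cv2.resize(t[150:215,205:265],(int(60*4.6),int(65*4.6)),interpolation=cv2.INTER_CUBIC); b=np.vstack([b,np.zeros((a.shape[0]-b.shape[0],b.shape[1],3),np.uint8)])
save('w5',np.hstack([a,b])); o=env.observe(); print(o['position'],o['ft_force'])
E
```

```text
[0.55926187 0.05449616 0.10458772] [-1.11802887 -4.01519878  0.71345825]
```

View pics/w5.png

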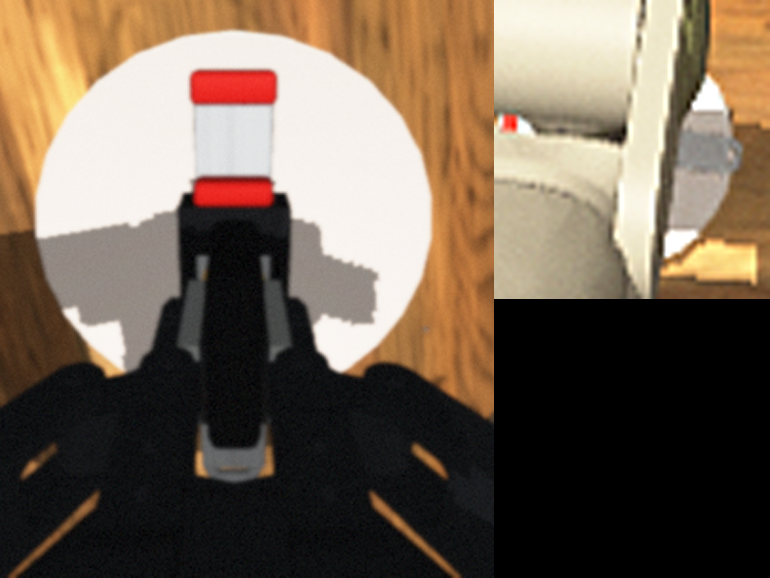

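The handle front at (235,200) seems to touch the red stop at (233,192). The force stayed at about 4 N over the last millimetre, so the dish may be creeping in its collar or the catch may still be pressed. I'll measure the gap and the cap position.

```bash
python3 - <<'E'
from h import *
c=C('wrist'); P=c.cloud(); o=env.observe(); L=(P-o['position'])@o['tool_rot']
h=cv2.cvtColor(c.im,cv2.COLOR_RGB2HSV); red=((h[...,0]<8)|(h[...,0]>172))&(h[...,1]>150)&(h[...,2]>80)&(np.abs(L[...,1])<.02)&(L[...,0]>.02)&(L[...,0]<.09)
q=L[red]; 
for nm,a,b in(('stop top',.029,.033),('cap top',.0345,.0375)):
    pass
s=q[(q[:,0]<.05)]; k=q[q[:,0]>.05]
print('stop x',np.percentile(s[:,0],[1,5,50,95,99]),'z',np.percentile(s[:,2],[5,50,95])); print('cap x',np.percentile(k[:,0],[1,5,50,95,99]),'z',np.percentile(k[:,2],[5,50,95]))
b=L[(c.d>0)&(np.abs(L[...,1])<.018)&(L[...,0]>.02)&(L[...,0]<.033)&(L[...,2]>.02)&(L[...,2]<.032)&~red]; print('front',np.percentile(b[:,0],[50,95,99]))
E
```

```text
stop x [0.02789328 0.02875552 0.03304223 0.03620242 0.03646225] z [0.0245789  0.02572454 0.02873042]
cap x [0.05898796 0.05919233 0.06343855 0.0672498  0.06766841] z [0.03035185 0.03147427 0.03285821]
front [0.02516264 0.02813206 0.02850878]
```

The stop's near face (28.4 mm) meets the handle's front (about 28.6 mm), and the cap position puts the handle about 1.5 mm past home. So it is home against the stop, and the dish crept slightly in its collar. Now raise the grip force and lift gently.

>>> {"name": "servo_tool", "arguments": {
  "steps": [
    {"tx": -0.005, "ty": -0.03, "tz": 0, "yaw": 0, "claw": 0},
    {"tx": 0, "ty": 0, "tz": 0.05, "yaw": 0, "claw": 0},
    {"tx": 0, "ty": 0, "tz": 0.05, "yaw": 0, "claw": 0},
    {"tx": 0, "ty": 0, "tz": 0.05, "yaw": 0, "claw": 0},
    {"tx": 0, "ty": 0, "tz": 0.05, "yaw": 0, "claw": 0},
    {"tx": 0, "ty": 0, "tz": 0.1, "yaw": 0, "claw": 0},
    {"tx": 0, "ty": 0, "tz": 0.1, "yaw": 0, "claw": 0},
    {"tx": 0, "ty": 0, "tz": 0.1, "yaw": 0, "claw": 0},
    {"tx": 0, "ty": 0, "tz": 0.1, "yaw": 0, "claw": 0},
    {"tx": 0, "ty": 0, "tz": 0.1, "yaw": 0, "claw": 0},
    {"tx": 0, "ty": 0, "tz": 0.1, "yaw": 0, "claw": 0},
    {"tx": 0, "ty": 0, "tz": 0.1, "yaw": 0, "claw": 0},
    {"tx": 0, "ty": 0, "tz": 0.1, "yaw": 0, "claw": 0},
    {"tx": 0, "ty": 0, "tz": 0, "yaw": 0, "claw": 0},
    {"tx": 0, "ty": 0, "tz": 0, "yaw": 0, "claw": 0}
  ],
  "newtons": 110
}}

```text
time_s: 12.1
position: [0.5591, 0.0543, 0.1145]
tool_rot: [[0.157, 0.988, -0.0], [0.988, -0.157, -0.0], [-0.0, -0.0, -1.0]]
ft_force: [-0.2, -0.1, -6.0]
grip_width: 0.0129
gripper_force: 107.1
```

```bash
cat >> h.py <<'E'
def chk():
    im,d,m=grab('wrist'); c=C('wrist'); P=c.cloud(); o=env.observe(); L=(P-o['position'])@o['tool_rot']; print(o['position'],o['ft_force'],o['wrist_torque'].round(3))
    h=cv2.cvtColor(c.im,cv2.COLOR_RGB2HSV); red=((h[...,0]<8)|(h[...,0]>172))&(h[...,1]>150)&(h[...,2]>80)&(np.abs(L[...,1])<.02)&(L[...,0]>.02)&(L[...,0]<.09)
    q=L[red]; s=q[q[:,0]<.05]; k=q[q[:,0]>.05]
    print('stop x',np.percentile(s[:,0],[5,95]),'cap x',np.percentile(k[:,0],[1,99]),'z',np.percentile(k[:,2],[5,50]))
    g=L[(np.abs(L[...,1])<.009)&(L[...,0]>.040)&(L[...,0]<.058)&(L[...,2]>.025)&(L[...,2]<.045)]; A=np.c_[g[:,:2],np.ones(len(g))]; 
    for _ in range(3): f=np.linalg.lstsq(A,g[:,2],rcond=None)[0]; r=np.abs(A@f-g[:,2]); A,g=A[r<.0015],g[r<.0015]
    print('rail tilt deg',np.degrees(f[:2]),len(g),'z at 50mm',f@[.05,0,1])
    return im
E
python3 -c "
from h import *
save('w6',chk(),k=1.5)"
```

```text
[0.55913318 0.05434522 0.11447987] [ 0.7611959   0.26708551 -6.88025343] [0.01  0.014 0.01 ]
stop x [0.02832406 0.0363594 ] cap x [0.05890631 0.0676426 ] z [0.03140583 0.03243481]
rail tilt deg [-0.42376233 -0.1689836 ] 937 z at 50mm 0.03432639298879624
```

The dish hangs level at about 6.5 N, with the handle at the stop. I'll lift the rest, then turn smoothly.

>>> {"name": "servo_tool", "arguments": {
  "steps": [
    {"tx": 0, "ty": 0, "tz": 0.2, "yaw": 0, "claw": 0},
    {"tx": 0, "ty": 0, "tz": 0.4, "yaw": 0, "claw": 0},
    {"tx": 0, "ty": 0, "tz": 0.55, "yaw": 0, "claw": 0},
    {"tx": 0, "ty": 0, "tz": 0.55, "yaw": 0, "claw": 0},
    {"tx": 0, "ty": 0, "tz": 0.55, "yaw": 0, "claw": 0},
    {"tx": 0, "ty": 0, "tz": 0.55, "yaw": 0, "claw": 0},
    {"tx": 0, "ty": 0, "tz": 0.55, "yaw": 0, "claw": 0},
    {"tx": 0, "ty": 0, "tz": 0.55, "yaw": 0, "claw": 0},
    {"tx": 0, "ty": 0, "tz": 0.55, "yaw": 0, "claw": 0},
    {"tx": 0, "ty": 0, "tz": 0.55, "yaw": 0, "claw": 0},
    {"tx": 0, "ty": 0, "tz": 0.55, "yaw": 0, "claw": 0},
    {"tx": 0, "ty": 0, "tz": 0.55, "yaw": 0, "claw": 0},
    {"tx": 0, "ty": 0, "tz": 0.55, "yaw": 0, "claw": 0},
    {"tx": 0, "ty": 0, "tz": 0.55, "yaw": 0, "claw": 0},
    {"tx": 0, "ty": 0, "tz": 0.55, "yaw": 0, "claw": 0},
    {"tx": 0, "ty": 0, "tz": 0.55, "yaw": 0, "claw": 0},
    {"tx": 0, "ty": 0, "tz": 0.5, "yaw": 0, "claw": 0},
    {"tx": 0, "ty": 0, "tz": 0.3, "yaw": 0, "claw": 0},
    {"tx": 0, "ty": 0, "tz": 0.2, "yaw": 0, "claw": 0},
    {"tx": 0, "ty": 0, "tz": 0, "yaw": 0, "claw": 0}
  ]
}}

```text
time_s: 14.15
position: [0.5592, 0.0543, 0.2077]
tool_rot: [[0.157, 0.988, 0.0], [0.988, -0.157, -0.0], [0.0, 0.0, -1.0]]
ft_force: [0.4, 1.0, -6.9]
grip_width: 0.0124
gripper_force: 107.2
```

>>> {"name": "servo_tool", "arguments": {
  "steps": [
    {"tx": 0, "ty": 0, "tz": 0, "yaw": 0.5, "claw": 0},
    {"tx": 0, "ty": 0, "tz": 0, "yaw": 1, "claw": 0},
    {"tx": 0, "ty": 0, "tz": 0, "yaw": 1.5, "claw": 0},
    {"tx": 0, "ty": 0, "tz": 0, "yaw": 2, "claw": 0},
    {"tx": 0, "ty": 0, "tz": 0, "yaw": 2.5, "claw": 0},
    {"tx": 0, "ty": 0, "tz": 0, "yaw": 2.5, "claw": 0},
    {"tx": 0, "ty": 0, "tz": 0, "yaw": 2.5, "claw": 0},
    {"tx": 0, "ty": 0, "tz": 0, "yaw": 2.5, "claw": 0},
    {"tx": 0, "ty": 0, "tz": 0, "yaw": 2.5, "claw": 0},
    {"tx": 0, "ty": 0, "tz": 0, "yaw": 2.5, "claw": 0},
    {"tx": 0, "ty": 0, "tz": 0, "yaw": 2.5, "claw": 0},
    {"tx": 0, "ty": 0, "tz": 0, "yaw": 2.5, "claw": 0},
    {"tx": 0, "ty": 0, "tz": 0, "yaw": 2.5, "claw": 0},
    {"tx": 0, "ty": 0, "tz": 0, "yaw": 2.5, "claw": 0},
    {"tx": 0, "ty": 0, "tz": 0, "yaw": 2.5, "claw": 0},
    {"tx": 0, "ty": 0, "tz": 0, "yaw": 2.5, "claw": 0},
    {"tx": 0, "ty": 0, "tz": 0, "yaw": 2.5, "claw": 0},
    {"tx": 0, "ty": 0, "tz": 0, "yaw": 2.5, "claw": 0},
    {"tx": 0, "ty": 0, "tz": 0, "yaw": 2.5, "claw": 0},
    {"tx": 0, "ty": 0, "tz": 0, "yaw": 2.5, "claw": 0}
  ]
}}

```text
time_s: 16.15
position: [0.5591, 0.0544, 0.2074]
tool_rot: [[-0.59, 0.808, -0.0], [0.808, 0.59, 0.0], [0.0, -0.0, -1.0]]
ft_force: [0.6, -1.0, -6.2]
grip_width: 0.0126
gripper_force: 107.1
```

>>> {"name": "servo_tool", "arguments": {
  "steps": [
    {"tx": 0, "ty": 0, "tz": 0, "yaw": 2.5, "claw": 0},
    {"tx": 0, "ty": 0, "tz": 0, "yaw": 2.5, "claw": 0},
    {"tx": 0, "ty": 0, "tz": 0, "yaw": 2.5, "claw": 0},
    {"tx": 0, "ty": 0, "tz": 0, "yaw": 2.5, "claw": 0},
    {"tx": 0, "ty": 0, "tz": 0, "yaw": 2.5, "claw": 0},
    {"tx": 0, "ty": 0, "tz": 0, "yaw": 2.5, "claw": 0},
    {"tx": 0, "ty": 0, "tz": 0, "yaw": 2.5, "claw": 0},
    {"tx": 0, "ty": 0, "tz": 0, "yaw": 2.5, "claw": 0},
    {"tx": 0, "ty": 0, "tz": 0, "yaw": 2.5, "claw": 0},
    {"tx": 0, "ty": 0, "tz": 0, "yaw": 2.5, "claw": 0},
    {"tx": 0, "ty": 0, "tz": 0, "yaw": 2.5, "claw": 0},
    {"tx": 0, "ty": 0, "tz": 0, "yaw": 2.5, "claw": 0},
    {"tx": 0, "ty": 0, "tz": 0, "yaw": 2.5, "claw": 0},
    {"tx": 0, "ty": 0, "tz": 0, "yaw": 2.5, "claw": 0},
    {"tx": 0, "ty": 0, "tz": 0, "yaw": 2.5, "claw": 0},
    {"tx": 0, "ty": 0, "tz": 0, "yaw": 2.5, "claw": 0},
    {"tx": 0, "ty": 0, "tz": 0, "yaw": 2, "claw": 0},
    {"tx": 0, "ty": 0, "tz": 0, "yaw": 1.5, "claw": 0},
    {"tx": 0, "ty": 0, "tz": 0, "yaw": 1, "claw": 0},
    {"tx": 0, "ty": 0, "tz": 0, "yaw": 0.5, "claw": 0}
  ]
}}

```text
time_s: 18.15
position: [0.5592, 0.0544, 0.2075]
tool_rot: [[-0.988, 0.156, -0.0], [0.156, 0.988, 0.0], [0.0, -0.0, -1.0]]
ft_force: [-0.1, -0.1, -5.8]
grip_width: 0.0122
gripper_force: 107.1
```

>>> {"name": "servo_tool", "arguments": {
  "steps": [
    {"tx": 0, "ty": 0, "tz": 0, "yaw": 0, "claw": 0},
    {"tx": 0, "ty": 0, "tz": 0, "yaw": 0, "claw": 0},
    {"tx": 0, "ty": 0, "tz": 0, "yaw": 0, "claw": 0},
    {"tx": 0, "ty": 0, "tz": 0, "yaw": 0, "claw": 0},
    {"tx": 0, "ty": 0, "tz": 0, "yaw": 0, "claw": 0},
    {"tx": 0, "ty": 0, "tz": 0, "yaw": 0, "claw": 0},
    {"tx": 0, "ty": 0, "tz": 0, "yaw": 0, "claw": 0},
    {"tx": 0, "ty": 0, "tz": 0, "yaw": 0, "claw": 0},
    {"tx": 0, "ty": 0, "tz": 0, "yaw": 0, "claw": 0},
    {"tx": 0, "ty": 0, "tz": 0, "yaw": 0, "claw": 0}
  ]
}}

```text
time_s: 19.15
position: [0.5591, 0.0544, 0.2075]
tool_rot: [[-0.988, 0.157, -0.0], [0.157, 0.988, -0.0], [0.0, -0.0, -1.0]]
ft_force: [0.6, -0.8, -7.0]
grip_width: 0.0128
gripper_force: 107.1
```

```bash
python3 - <<'E'
from h import *
w=chk(); s,_,_=grab('side'); a=cv2.resize(w[40:240,140:370],None,fx=1.7,fy=1.7); b=cv2.resize(s[130:280,180:330],(391,391)); a=cv2.resize(a,(391,391))
save('fin',np.hstack([a,b]))
E
```

```text
[0.55915735 0.05436056 0.20752382] [-0.71343758 -0.72964684 -7.59182795] [ 0.     0.02  -0.022]
stop x [0.02938842 0.0364479 ] cap x [0.05899223 0.0677067 ] z [0.0315005  0.03255906]
rail tilt deg [-0.06468213 -0.25462376] 939 z at 50mm 0.03439927868412823
```

View pics/fin.png

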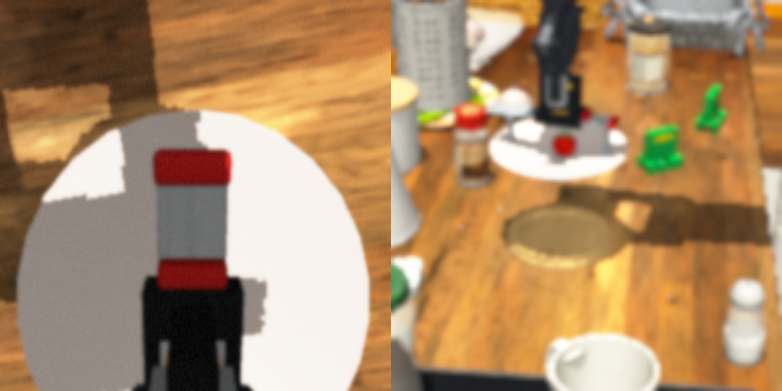

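The dish is level and turned 90°, about 10.2 cm up. The handle is at the red stop (192,275), and the tomato is near the middle (564,146). I'll check the tomato's offset, then hand in.

```bash
python3 - <<'E'
from h import *
for i in range(2):
    grab('side'); c=C('side'); k=150/391; u,v=180+(564-391)*k,130+146*k
    h=cv2.cvtColor(c.im,cv2.COLOR_RGB2HSV); r=((h[...,0]<8)|(h[...,0]>172))&(h[...,1]>150); V,U=np.mgrid[:384,:512]; r&=np.hypot(U-u,V-v)<6
    print(c.pt(U[r].mean(),V[r].mean(),.135), r.sum(), env.observe()['position'])
E
```

```text
[0.55216837 0.06156016 0.135     ] 44 [0.5591504  0.05436111 0.20753492]
[0.55262743 0.06115309 0.135     ] 44 [0.55915699 0.05435812 0.20753323]
```

```bash
python3 -c "
from rig import env
print(env.close_job())"
```

```text
the job is handed in; nothing more can be done
None
```

The job is handed in: the handle is on the rail against the red stop, and the dish is held still and level about 10 cm above its stand. It is turned 90° anticlockwise, with the tomato about 1 cm from the centre; I judged the catch as clicked from the handle's position, without a pull-back test.

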